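# Tip the bearing balls out of the twin-bay tray

## Task

Pick up the green twin-bay tray by the black grip on its divider and tip it over the blue pan so that both steel balls roll out into the blue pan, while the brass nut stays in its own bay the whole time. Then set the tray back down upright on the bench top and let go.

Things in the scene. Friction and masses are not known exactly. Their poses are not given: they have to be found in the camera images.
- tray_grip (a point): Loose green two-bay tray, 190 long (x) x 72 wide (y) x 42 high, 0.3 kg. Point: centre of the black grip block on its 6 mm middle divider, 72 mm above the underside. Block: 18 thick along x, 56 along y, reaching 18 above and below the point; free all round, fingers fit over the bays either side along x. x points from ball bay to nut bay; z up.
- pour_lip (a point): Middle of the ball bay's lip: open end of a 16 degree ramp up from the bay's flat floor, no end wall; 95 mm to -x of the divider, 16 mm above the underside, axes as the tray's. Level, the balls stay in; with this end tipped down they roll out from about 28 degrees and all are out by 40. The nut bay is its mirror image; the divider holds the nut up to 60 degrees of such tilt.
- ball_a_center (a point): Centre of one steel bearing ball, 22 mm in diameter, 44 g, which starts in the ball bay.
- ball_b_center (a point): Centre of the other steel bearing ball, the same, in the same bay.
- nut_center (a point): Centre of the brass-coloured hexagonal nut, 30 mm across the flats, 18 mm high, 70 g, which lies flat in the other bay.
- blue_pan: Blue open pan fixed to the bench, 170 x 170 x 50 mm high outside, walls and floor 5 mm, standing to the left or right of the tray; origin at the centre of its underside, x and y along its sides, z up. A red pan of the same size stands on the opposite side and is not to be used.

How it is judged (in metres and radians):
On the way, in this order (a step that is already met when the one before it is completed fails the run):
1. the tray is lifted at least 30 mm with both balls in it (height (world z) of tray_grip above 0.102 m and distance between each of ball_a_center, ball_b_center and tray_grip below 0.11 m), for 0.1 s.
2. the tray is tipped by more than 20 degrees near the blue pan (angle between tray_grip's own z axis and vertical above 0.35 rad and horizontal distance between tray_grip and blue_pan below 0.2 m), for 0.1 s.
At the end, for the whole second after the job is handed in: Both balls lie inside the blue pan, the nut is still in its own bay of the tray, and the tray stands upright (within 10 degrees) on the bench top (its grip within 10 mm of its standing height), released (x of ball_a_center in the frame of blue_pan between -0.081 and 0.081 m and y of ball_a_center in the frame of blue_pan between -0.081 and 0.081 m and height (world z) of each of ball_a_center, ball_b_center below 0.045 m and x of ball_b_center in the frame of blue_pan between -0.081 and 0.081 m and y of ball_b_center in the frame of blue_pan between -0.081 and 0.081 m and x of nut_center in the frame of tray_grip between 0.003 and 0.1 m and z of nut_center in the frame of tray_grip below -0.02 m and angle between tray_grip's own z axis and vertical below 0.17 rad and height (world z) of tray_grip between 0.062 and 0.082 m); the robot touches nothing.
It fails at once if the nut leaves its bay (x of nut_center in the frame of tray_grip below 0 m or x of nut_center in the frame of tray_grip above 0.11 m or z of nut_center in the frame of tray_grip above 0 m).
It also fails if it takes over 56 s, if anything falls off the work surface, if the arm or the gripper's body presses on something with over 40 N, if the wrist force passes 120 N, or if a joint passes its speed limit or range.

## Robot

A 6-joint arm with a two-finger parallel gripper is mounted at the origin on the work surface. World frame = base frame: x ahead of the robot, y to its left, z up, the work surface at z = 0. Lengths are in m, angles in degrees, forces in N, time in s.
With the tool pointing down it reaches from about 0.275 to 1 m from the base axis. Payload 8.4 kg.
Tool frame: the origin (TCP) lies at the very end of the fingers, on their centre line; the grasp point (between the pads) lies 19 mm behind it (ctrl.pinch_z is the distance from the TCP to the grasp point, in m); z points along the fingers, y is the line along which they close (so a half turn about z gives the same grasp; the last joint's range is limited). The gripper opens to 85 mm and grips with 20 to 120 N. Pads are 22 mm wide; open, the fingers measure 114 mm over their backs; the gripper's body (76 mm by 85 mm) begins 54 mm behind the grasp point. The pads swing forward as they close: fully open they stand 13 mm farther back than shut.
Start: joints at [-68.09, 20.225, 93.587, -0, 66.188, -0.138], TCP at [0.235, -0.579, 0.231] pointing down, gripper open.
Joint ranges: [-150.9, 150.9], [-52.94, 120.26], [3.33, 152.33], [-74.26, 254.26], [0, 154.13], [-172.89, 172.89]. Speed limits (degrees/s): [127.2, 127.2, 159.86, 180, 180, 180].

## Interface

Orientations are given as [roll, pitch, yaw] about the fixed x, y, z axes, in that order (R = Rz(yaw) Ry(pitch) Rx(roll)).
In Python, from plant import ctrl, eyes gives the robot as it stands.
- The arm moves only by the tool step_arm, never from a script. Its argument "steps" is a list of rows, each an object with "xyz": the shift along the tool's x, y, z in m, a list of three; "twist": the turn, a rotation vector about the tool's x, y, z in degrees, a list of three. In form: [{"xyz": [x, y, z], "twist": [rx, ry, rz]}, ...]. A call has 1 to 20 rows; each row shifts and turns the commanded pose from where the row before left it, along the tool's axes as they then stand; what a row does not reach is not made up. A row lasts 1/12 s, in which the tool goes at most 41.7 mm and 7.16 degrees, less where a joint would pass 70% of its speed; a pose out of reach is approached as far as the arm can. A call is refused whole if a number of a shift passes 0.0417 or a number of a turn 7.16, either way. A call with a gripper value outside its range is refused whole. "claw" is the closure, from 0 (fully open) to 1 (shut), set as the call begins (left out, the last holds). The fingers move at their own pace and stop on an object; "newtons" is the grip in N (left out, the last holds). Time passes only in rows, so rows that do not move let the fingers close. It gives the time, the measured TCP pose, the force, the opening and the grip force at its end, in the units of the state.
- ctrl.read_state(): the state, without advancing time (a new reading comes with each control period).
- eyes.get_image(name): name is "scene" or "top" or "wrist"; returns a dict with "image" (384x512x3 uint8, blue, green, red), "fx", "fy", "cx", "cy" (pixels), "R" (3x3) and "t" (3): a world point X has camera coordinates R X + t. Camera axes: x right, y down, z forward; pixel columns grow to the right and rows downward; lengths in m; the calibration is good to about 2 mm. A picture is of the moment at which its call begins. There is no depth.
- ctrl.job_done(): hands the job in; it is judged then, once.
The state is a dict: "clock": time; "joint_positions": joint angles; "dq": joint speeds; "joint_efforts": joint torques, N m; "position": TCP position; "tcp_rot": TCP orientation; "contact_force": force on the tool from outside, world axes, zero at the start; "moment": the same for the moment, N m; "grip_width": finger opening in m; "gripper_force": force on a finger pad.
Only numpy, scipy, OpenCV 4.12 (cv2) and the standard library are available. Lean on these libraries where they do the work, as an engineer would, in place of code of your own. Each camera call takes 0.05 s, during which the arm holds its last target. There are 200 camera calls.

## Working session

There is one attempt and no reset: what is moved stays moved. The work goes in short steps, Python scripts to look and compute and a tool call to move; the robot and the scene stay as the last step left them, time stands still between calls to the robot, and variables do not carry over. Pictures are saved under pics/ and viewed, at most 10 in all, crops included, and the job is handed in when it is done.

Besides the shell and the picture viewer there is one more tool, called after "Request:" by a JSON object that holds its "fn" and its "kwargs". step_arm: Moves the arm, as the interface text tells. Its arguments: {"type":"object","properties":{"steps":{"type":"array","items":{"type":"object","properties":{"xyz":{"type":"array","items":{"type":"number"}},"twist":{"type":"array","items":{"type":"number"}}}}},"claw":{"type":"number"},"newtons":{"type":"number"}},"required":["steps"]}

```bash
mkdir -p pics
python3 - <<'E'
from plant import ctrl, eyes
import cv2, numpy as np
for n in ("scene","top"):
    d=eyes.get_image(n); cv2.imwrite(f"pics/{n}0.png",d["image"]); np.savez(f"pics/{n}0.npz",**d)
a=cv2.imread("pics/scene0.png");b=cv2.imread("pics/top0.png")
cv2.imwrite("pics/both.png",cv2.resize(np.vstack([a,b]),(800,1200))[:, :])
s=ctrl.read_state();print(s)
E
```

```text
{'clock': 0.1, 'joint_positions': array([-6.80922744e+01,  2.02573281e+01,  9.36227540e+01,  1.36455783e-03,
        6.61881269e+01, -1.36572511e-01]), 'dq': array([ 0.00670496, -0.10114222, -0.14661878, -0.01100189, -0.04887463,
       -0.03387009]), 'joint_efforts': array([-6.95739818e-04, -6.06359339e+01, -3.42819500e+01,  4.47059904e-05,
        3.85757448e-03,  2.29310569e-05]), 'position': array([ 0.23444209, -0.57892562,  0.23066512]), 'tcp_rot': array([-1.79931794e+02, -1.41032643e-03,  2.20437456e+01]), 'contact_force': array([ 0.07019027,  0.18082615, -0.23136658]), 'moment': array([-0.00333869,  0.00933973, -0.01662293]), 'gripper_force': 0.0, 'grip_width': 0.08520593842022565}
```

View pics/top0.png

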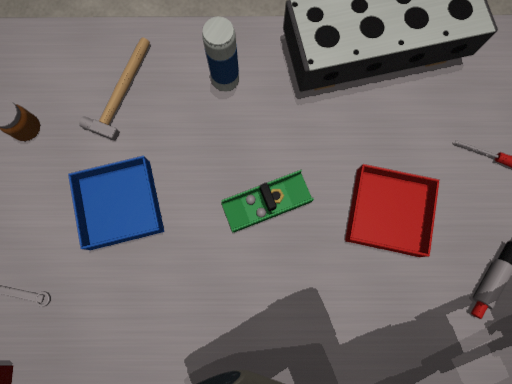

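View pics/scene0.png

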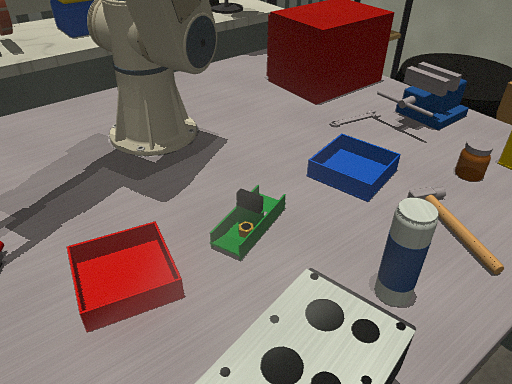

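The top view shows the tray at about (267,200), with the balls on its left at (251,200) and (261,212), the nut at (277,196) and the black grip at (268,197). The blue pan is on the left at (115,203). In the scene view the grip is at about (250,201).

```bash
cat > h.py <<'E'
import numpy as np, cv2
def ray(d,uv):
    R,t=d["R"],d["t"]; o=-R.T@t
    v=R.T@np.array([(uv[0]-d["cx"])/d["fx"],(uv[1]-d["cy"])/d["fy"],1]); return o,v/np.linalg.norm(v)
def onz(d,uv,z):
    o,v=ray(d,uv); return o+v*(z-o[2])/v[2]
def tri(d1,p1,d2,p2):
    o1,v1=ray(d1,p1);o2,v2=ray(d2,p2)
    s=np.linalg.lstsq(np.c_[v1,-v2],o2-o1,rcond=None)[0]
    a,b=o1+s[0]*v1,o2+s[1]*v2
    return (a+b)/2,np.linalg.norm(a-b)
def big(m):
    c=cv2.findContours(m.astype(np.uint8),0,cv2.CHAIN_APPROX_NONE)[0]
    return max(c,key=cv2.contourArea)
def masks(im):
    h=cv2.cvtColor(im,cv2.COLOR_BGR2HSV); H,S,V=[h[...,i].astype(int) for i in range(3)]
    return dict(green=(H>45)&(H<85)&(S>120)&(V>30),blue=(H>100)&(H<130)&(S>150)&(V>40),black=(V<75)&(S<110))
E
python3 - <<'E'
from h import *
L=lambda n:dict(np.load(f"pics/{n}0.npz"))
t,s=L("top"),L("scene")
np.set_printoptions(precision=4,suppress=True)
print("cam",-t["R"].T@t["t"],-s["R"].T@s["t"])
for n,d,win,bw in(("top",t,(215,320,165,235),(60,170,150,255)),("scene",s,(205,290,180,262),(300,405,130,200))):
    m=masks(d["image"])
    def crop(k,w):
        z=np.zeros_like(m[k]);z[w[2]:w[3],w[0]:w[1]]=m[k][w[2]:w[3],w[0]:w[1]];return z
    for k,w in(("green",win),("black",win),("blue",bw)):
        c=big(crop(k,w));
        if k=="green": c=np.vstack([x for x in cv2.findContours(crop(k,w).astype(np.uint8),0,1)[0] if cv2.contourArea(x)>8])
        hull=cv2.convexHull(c)
        q=cv2.approxPolyDP(hull,3,True)[:,0]
        print(n,k,cv2.contourArea(c),cv2.boundingRect(c),q.tolist())
        if n=="top":
            z={"green":.042,"black":.09,"blue":.05}[k]
            P=np.array([onz(d,p[0],z)[:2] for p in hull],np.float32)
            print("  rect",cv2.minAreaRect(P), )
    x0,x1,y0,y1=win
    cv2.imwrite(f"pics/{n}c.png",cv2.resize(d["image"][y0:y1,x0:x1],None,fx=5,fy=5,interpolation=cv2.INTER_CUBIC))
a=cv2.imread("pics/topc.png");b=cv2.imread("pics/scenec.png")
w=max(a.shape[1],b.shape[1]);f=lambda i:cv2.copyMakeBorder(i,0,0,0,w-i.shape[1],0)
cv2.imwrite("pics/crops.png",cv2.resize(np.vstack([f(a),f(b)]),None,fx=.78,fy=.78))
E
```

```text
cam [ 0.3433 -0.0043  0.8887] [ 1.046  -0.4528  0.62  ]
top green 2295.0 (222, 171, 91, 61) [[300, 171], [311, 201], [232, 230], [223, 200]]
  rect ((0.49369603395462036, -0.0314895361661911), (0.07327242940664291, 0.18766197562217712), 21.307025909423828)
top black 247.5 (260, 183, 20, 28) [[264, 183], [279, 193], [275, 207], [270, 210], [260, 188]]
  rect ((0.49725547432899475, -0.03875716030597687), (0.05728035047650337, 0.0335722342133522), 21.83612632751465)
top blue 6354.5 (69, 156, 95, 94) [[143, 156], [149, 162], [163, 231], [92, 249], [81, 248], [69, 174]]
  rect ((0.49081724882125854, 0.2953835725784302), (0.17431728541851044, 0.17702434957027435), 13.958155632019043)
scene green 649.0 (210, 193, 75, 63) [[284, 194], [239, 255], [213, 242], [210, 232], [235, 207], [259, 193]]
scene black 621.5 (237, 186, 27, 40) [[258, 186], [263, 216], [255, 225], [238, 221], [237, 192]]
scene blue 3473.0 (307, 134, 93, 66) [[309, 159], [341, 134], [399, 154], [395, 171], [369, 199], [307, 175]]
```

View pics/crops.png

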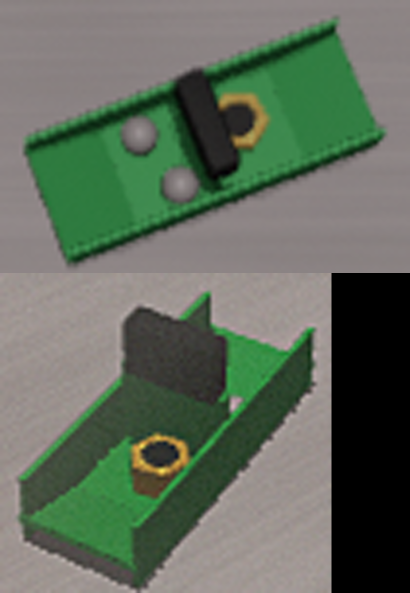

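Run:
```python
from h import *
L=lambda n:dict(np.load(f"pics/{n}0.npz"))
t,s=L("top"),L("scene")
np.set_printoptions(precision=4,suppress=True)
print("grip top",tri(t,(268.1,196.7),s,(250.1,194.6)), onz(t,(268.1,196.7),.09), onz(s,(250.1,194.6),.09))
# pan rim corners: TL,TR,BL,BR in top; match in scene
C=[(69,174),(146,158),(163,231),(81,248)]
P=np.array([onz(t,c,.05) for c in C]);print("pan rim",P,P.mean(0),np.linalg.norm(P-np.roll(P,1,0),axis=1))
S=[(399,154),(369,182),(309,159),(341,134)]
for c in C[:1]+C[3:]:
    print([ (tri(t,c,s,q)[0],round(tri(t,c,s,q)[1],4)) for q in S])
Q=np.array([onz(s,c,.05) for c in S]);print(Q,Q.mean(0))
g=np.array([onz(t,c,.042) for c in [(300,171),(311,201),(232,230),(223,200)]])
print(g,np.degrees(np.arctan2(*(g[0]-g[3])[1::-1])),np.degrees(np.arctan2(*(g[1]-g[2])[1::-1])))
```

```text
grip top (array([ 0.4957, -0.0307,  0.0864]), np.float64(0.005152218368849541)) [ 0.4935 -0.0327  0.09  ] [ 0.5006 -0.0313  0.09  ]
pan rim [[0.5533 0.4007 0.05  ]
 [0.5889 0.2339 0.05  ]
 [0.4278 0.1899 0.05  ]
 [0.3926 0.3615 0.05  ]] [0.4906 0.2965 0.05  ] [0.1654 0.1705 0.167  0.1751]
[(array([0.5539, 0.4016, 0.0489]), np.float64(0.0008)), (array([ 0.5404,  0.3878, -0.0163]), np.float64(0.0944)), (array([0.4862, 0.2692, 0.1098]), np.float64(0.2022)), (array([0.4974, 0.305 , 0.141 ]), np.float64(0.108))]
[(array([ 0.4494,  0.4524, -0.036 ]), np.float64(0.1407)), (array([ 0.4185,  0.4672, -0.1508]), np.float64(0.0432)), (array([ 0.3695,  0.3405, -0.0146]), np.float64(0.1039)), (array([0.3928, 0.3629, 0.0469]), np.float64(0.0002))]
[[0.555  0.4004 0.05  ]
 [0.5877 0.2453 0.05  ]
 [0.4339 0.2031 0.05  ]
 [0.3964 0.3586 0.05  ]] [0.4932 0.3019 0.05  ]
[[ 0.56   -0.1055  0.042 ]
 [ 0.4927 -0.1276  0.042 ]
 [ 0.4302  0.0438  0.042 ]
 [ 0.4956  0.0638  0.042 ]] -69.1827746318652 -69.97105487001136
```

Request:
{"fn": "step_arm", "kwargs": {"steps": [{"xyz":[0.0248,-0.0227,0]},{"xyz":[0.0248,-0.0227,0]},{"xyz":[0.0248,-0.0227,0]},{"xyz":[0.0248,-0.0227,0]},{"xyz":[0.0248,-0.0227,0]},{"xyz":[0.0248,-0.0227,0]},{"xyz":[0.0248,-0.0227,0]},{"xyz":[0.0248,-0.0227,0]},{"xyz":[0.0248,-0.0227,0]},{"xyz":[0.0248,-0.0227,0]},{"xyz":[0.0248,-0.0227,0]},{"xyz":[0.0248,-0.0227,0]},{"xyz":[0.0248,-0.0227,0]},{"xyz":[0.0248,-0.0227,0]},{"xyz":[0.0248,-0.0227,0]},{"xyz":[0.0248,-0.0227,0]},{"xyz":[0.0248,-0.0227,0]},{"xyz":[0.0248,-0.0227,0]}], "claw": 0, "newtons": 80}}

```text
invalid input
```

Run:
```python
from plant import ctrl, eyes
import cv2, numpy as np
d=eyes.get_image("wrist"); cv2.imwrite("pics/w1.png",d["image"]); np.savez("pics/w10.npz",**d)
s=ctrl.read_state();print(s["clock"],s["position"],s["tcp_rot"],s["joint_positions"],-d["R"].T@d["t"])
```

```text
0.15 [ 0.2344928  -0.57896067  0.23072018] [-1.79940098e+02 -1.64158849e-03  2.20482074e+01] [-6.80892947e+01  2.02546126e+01  9.36193436e+01  1.63721723e-03
  6.61859499e+01 -1.38164777e-01] [ 0.30316463 -0.55210514  0.37250834]
```

View pics/w1.png

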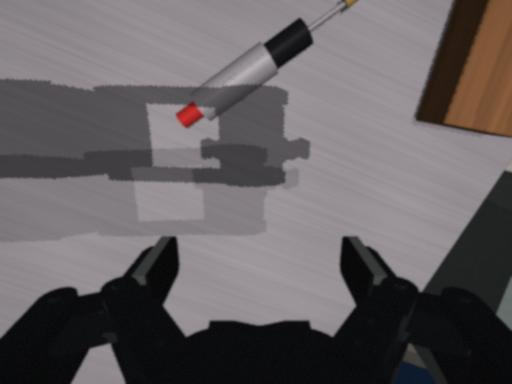

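The wrist view shows only bench, a screwdriver and the fingers, because the move was refused. I'll retry with twist included in every row.

Request:
{"fn": "step_arm", "kwargs": {"steps": [{"xyz":[0.0248,-0.0227,0],"twist":[0,0,0]},{"xyz":[0.0248,-0.0227,0],"twist":[0,0,0]},{"xyz":[0.0248,-0.0227,0],"twist":[0,0,0]},{"xyz":[0.0248,-0.0227,0],"twist":[0,0,0]},{"xyz":[0.0248,-0.0227,0],"twist":[0,0,0]},{"xyz":[0.0248,-0.0227,0],"twist":[0,0,0]},{"xyz":[0.0248,-0.0227,0],"twist":[0,0,0]},{"xyz":[0.0248,-0.0227,0],"twist":[0,0,0]},{"xyz":[0.0248,-0.0227,0],"twist":[0,0,0]},{"xyz":[0.0248,-0.0227,0],"twist":[0,0,0]},{"xyz":[0.0248,-0.0227,0],"twist":[0,0,0]},{"xyz":[0.0248,-0.0227,0],"twist":[0,0,0]},{"xyz":[0.0248,-0.0227,0],"twist":[0,0,0]},{"xyz":[0.0248,-0.0227,0],"twist":[0,0,0]},{"xyz":[0.0248,-0.0227,0],"twist":[0,0,0]},{"xyz":[0.0248,-0.0227,0],"twist":[0,0,0]},{"xyz":[0.0248,-0.0227,0],"twist":[0,0,0]},{"xyz":[0.0248,-0.0227,0],"twist":[0,0,0]}], "claw": 0, "newtons": 80}}

```text
clock: 1.65
position: [0.4953, -0.0313, 0.2313]
tcp_rot: [180.0, 0.0, 22.1]
contact_force: [0.3, -0.8, 0.7]
grip_width: 0.0853
gripper_force: 0.0
```

Run:
```python
from plant import ctrl, eyes
import cv2, numpy as np
d=eyes.get_image("wrist"); cv2.imwrite("pics/w1.png",d["image"]); np.savez("pics/w10.npz",**d)
s=ctrl.read_state();print(s["clock"],s["position"],s["tcp_rot"],s["joint_positions"],-d["R"].T@d["t"])
```

```text
1.7 [ 0.49783829 -0.02716966  0.23146364] [-1.79903356e+02 -1.71232421e-01  2.20833440e+01] [ -3.40682561   8.82884676 108.82093575   0.18186283  62.23736328
  64.42513093] [ 0.56394925 -0.00434017  0.37312674]
```

View pics/w1.png

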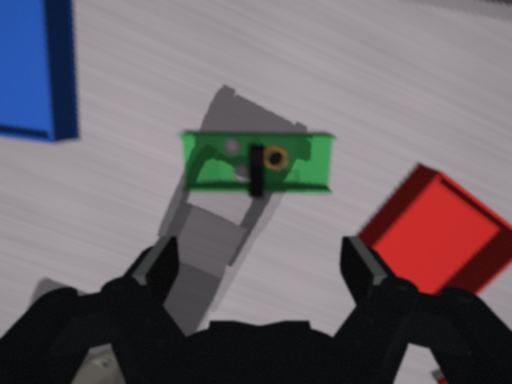

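The wrist view shows the tray aligned with the finger axis. The grip is a vertical black bar from about (250,145) to (263,197), the balls are to its left at (232,147), and the nut is at (276,157).

Run:
```python
from h import *
from plant import ctrl, eyes
np.set_printoptions(precision=4,suppress=True)
s0=ctrl.read_state();print(s0["position"],s0["tcp_rot"])
d=eyes.get_image("wrist"); np.savez("pics/w10.npz",**d)
m=masks(d["image"])
k=m["black"].copy(); k[:,:245]=0;k[:,270:]=0;k[:135]=0;k[205:]=0
c=big(k);q=cv2.convexHull(c)[:,0];print(cv2.boundingRect(c),cv2.approxPolyDP(q,1.5,True)[:,:].tolist() if 0 else q.tolist())
g=m["green"].copy();g[:100]=0
G=np.vstack([x for x in cv2.findContours(g.astype(np.uint8),0,1)[0] if cv2.contourArea(x)>8])
P=np.array([onz(d,p,.042)[:2] for p in cv2.convexHull(G)[:,0]],np.float32);print(cv2.minAreaRect(P),cv2.boundingRect(G))
for z in(.054,.09):
  P=np.array([onz(d,p,z)[:2] for p in q],np.float32);print(z,cv2.minAreaRect(P))
t=dict(np.load("pics/top0.npz"))
x,y,w,h=cv2.boundingRect(c)
print("tri",tri(t,(268.1,196.7),d,(x+w/2,y+h/2)))
cv2.imwrite("pics/w1c.png",cv2.resize(d["image"][120:215,170:345],None,fx=4.5,fy=4.5,interpolation=cv2.INTER_CUBIC))
```

```text
[ 0.4978 -0.0272  0.2315] [-179.9034   -0.1712   22.0833]
(245, 151, 25, 54) [[262, 151], [267, 152], [269, 154], [269, 201], [268, 203], [267, 204], [254, 204], [245, 175], [245, 170], [256, 152], [258, 151]]
((0.4988711178302765, -0.03018876165151596), (0.07283393293619156, 0.18384681642055511), 21.325618743896484) (185, 138, 154, 60)
0.054 ((0.48825231194496155, -0.029323380440473557), (0.06564001739025116, 0.028664058074355125), 22.678791046142578)
0.09 ((0.49703145027160645, -0.026082705706357956), (0.05824566259980202, 0.025435037910938263), 22.67878532409668)
tri (array([ 0.4952, -0.0303,  0.079 ]), np.float64(0.005746169153834896))
```

View pics/w1c.png

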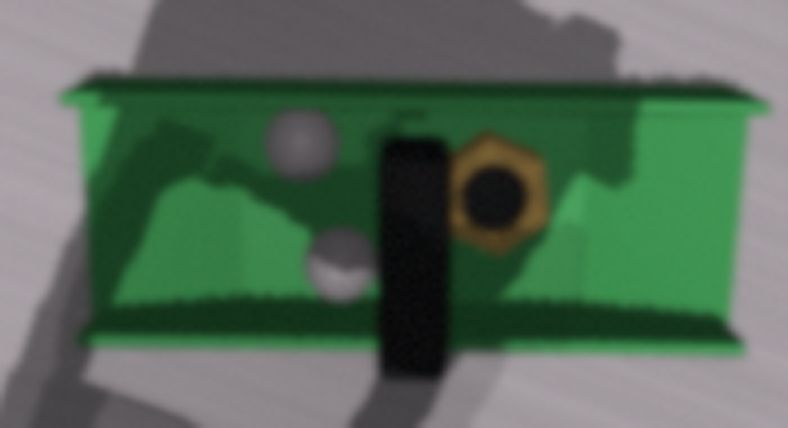

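Run:
```python
from h import *
np.set_printoptions(precision=4,suppress=True)
d=dict(np.load("pics/w10.npz"));t=dict(np.load("pics/top0.npz"));s=dict(np.load("pics/scene0.npz"))
a=np.radians(22);X=np.array([np.cos(a),np.sin(a),0])
b=onz(d,(262,203.8),.09);u=onz(d,(262,150.8),.09)
print(b,u,np.linalg.norm(b-u),"centre",b+.028*X)
uv=d["R"]@(b+.028*X)+d["t"];uv=uv[:2]/uv[2]*[d["fx"],d["fy"]]+[d["cx"],d["cy"]];print(uv)
print(tri(t,(268.1,196.7),d,uv),tri(s,(250.1,194.6),d,uv))
for n in((300,171),(311,201),(232,230),(223,200)):pass
# tray yaw from wrist far rim / near rim lines (crop px)
f=lambda p:(170+p[0]/4.5,120+p[1]/4.5)
for p,q in(((70,95),(765,105)),((90,342),(740,350))):
    P,Q=onz(d,f(p),.042),onz(d,f(q),.042);v=Q-P;print(np.degrees(np.arctan2(v[1],v[0])),np.linalg.norm(v),(P+Q)/2)
```

```text
[ 0.4724 -0.0419  0.09  ] [ 0.5262 -0.0199  0.09  ] 0.05812467991168451 centre [ 0.4983 -0.0314  0.09  ]
[262.1199 179.0211]
(array([ 0.4956, -0.0329,  0.0785]), np.float64(0.000512219706286642)) (array([ 0.4988, -0.0309,  0.089 ]), np.float64(0.0017103267851959157))
-68.72799117735227 0.18492494916392033 [ 0.5293 -0.0202  0.042 ]
-68.64371475536788 0.1833195039020247 [ 0.4652 -0.0457  0.042 ]
```

Request:
{"fn": "step_arm", "kwargs": {"steps": [{"xyz":[-0.003,0.004,0.0178],"twist":[0,0,0.7]},{"xyz":[0,0,0.0178],"twist":[0,0,0]},{"xyz":[0,0,0.0178],"twist":[0,0,0]},{"xyz":[0,0,0.0178],"twist":[0,0,0]},{"xyz":[0,0,0.0178],"twist":[0,0,0]},{"xyz":[0,0,0.0178],"twist":[0,0,0]},{"xyz":[0,0,0.0178],"twist":[0,0,0]},{"xyz":[0,0,0.0178],"twist":[0,0,0]},{"xyz":[0,0,0.0178],"twist":[0,0,0]},{"xyz":[0,0,0.0178],"twist":[0,0,0]},{"xyz":[0,0,0],"twist":[0,0,0]},{"xyz":[0,0,0],"twist":[0,0,0]}]}}

```text
clock: 2.75
position: [0.4927, -0.0382, 0.0527]
tcp_rot: [-179.9, 0.1, 21.3]
contact_force: [0.9, -0.3, 0.1]
grip_width: 0.085
gripper_force: 0.0
```

Request:
{"fn": "step_arm", "kwargs": {"steps": [{"xyz":[0,0,0],"twist":[0,0,0]},{"xyz":[0,0,0],"twist":[0,0,0]},{"xyz":[0,0,0],"twist":[0,0,0]},{"xyz":[0,0,0],"twist":[0,0,0]},{"xyz":[0,0,0],"twist":[0,0,0]},{"xyz":[0,0,0],"twist":[0,0,0]},{"xyz":[0,0,0],"twist":[0,0,0]},{"xyz":[0,0,0],"twist":[0,0,0]},{"xyz":[0,0,0],"twist":[0,0,0]},{"xyz":[0,0,0],"twist":[0,0,0]},{"xyz":[0,0,0],"twist":[0,0,0]},{"xyz":[0,0,0],"twist":[0,0,0]}], "claw": 1, "newtons": 80}}

```text
clock: 3.75
position: [0.4938, -0.0378, 0.0539]
tcp_rot: [180.0, -0.0, 21.4]
contact_force: [-1.3, 0.8, 7.2]
grip_width: 0.0171
gripper_force: 77.8
```

Request:
{"fn": "step_arm", "kwargs": {"steps": [{"xyz":[0,0,-0.004],"twist":[0,0,0]},{"xyz":[0,0,-0.008],"twist":[0,0,0]},{"xyz":[0,0,-0.01],"twist":[0,0,0]},{"xyz":[0,0,-0.01],"twist":[0,0,0]},{"xyz":[0,0,-0.01],"twist":[0,0,0]},{"xyz":[0,0,-0.01],"twist":[0,0,0]},{"xyz":[0,0,-0.01],"twist":[0,0,0]},{"xyz":[0,0,-0.01],"twist":[0,0,0]},{"xyz":[0,0,-0.01],"twist":[0,0,0]},{"xyz":[0,0,-0.01],"twist":[0,0,0]},{"xyz":[0,0,-0.01],"twist":[0,0,0]},{"xyz":[0,0,-0.01],"twist":[0,0,0]},{"xyz":[0,0,-0.006],"twist":[0,0,0]},{"xyz":[0,0,-0.002],"twist":[0,0,0]},{"xyz":[0,0,0],"twist":[0,0,0]},{"xyz":[0,0,0],"twist":[0,0,0]}]}}

```text
clock: 5.08
position: [0.4935, -0.0378, 0.173]
tcp_rot: [-180.0, 0.0, 21.3]
contact_force: [0.4, 0.4, -5.6]
grip_width: 0.0171
gripper_force: 78.2
```

Run:
```python
from plant import ctrl, eyes
import cv2, numpy as np
a=[eyes.get_image(n)["image"] for n in("wrist","scene","top")]
cv2.imwrite("pics/l1.png",np.vstack([np.hstack([a[0][100:300,100:400],a[1][120:320,150:450]]),np.hstack([a[2][100:300,150:450],a[2][100:300,0:300]])]))
```

```text
(no output)
```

View pics/l1.png

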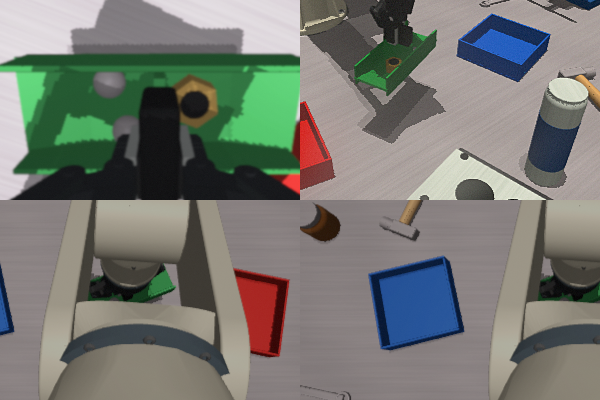

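The wrist and scene crops show the tray hanging level. Both balls are left of the grip and the nut is right of it, at about (195,100) in the crop. Next is the carry to the blue pan.

Request:
{"fn": "step_arm", "kwargs": {"steps": [{"xyz":[0.002,-0.004,0],"twist":[0,0,0]},{"xyz":[0.0039,-0.008,0],"twist":[0,0,0]},{"xyz":[0.0058,-0.012,0],"twist":[0,0,0]},{"xyz":[0.0078,-0.016,0],"twist":[0,0,0]},{"xyz":[0.0078,-0.016,0],"twist":[0,0,0]},{"xyz":[0.0078,-0.016,0],"twist":[0,0,0]},{"xyz":[0.0078,-0.016,0],"twist":[0,0,0]},{"xyz":[0.0078,-0.016,0],"twist":[0,0,0]},{"xyz":[0.0078,-0.016,0],"twist":[0,0,0]},{"xyz":[0.0078,-0.016,0],"twist":[0,0,0]},{"xyz":[0.0078,-0.016,0],"twist":[0,0,0]},{"xyz":[0.0078,-0.016,0],"twist":[0,0,0]},{"xyz":[0.0078,-0.016,0],"twist":[0,0,0]},{"xyz":[0.0078,-0.016,0],"twist":[0,0,0]},{"xyz":[0.0078,-0.016,0],"twist":[0,0,0]},{"xyz":[0.0058,-0.012,0],"twist":[0,0,0]},{"xyz":[0.0039,-0.008,0],"twist":[0,0,0]},{"xyz":[0.002,-0.004,0],"twist":[0,0,0]},{"xyz":[0,0,0],"twist":[0,0,0]},{"xyz":[0,0,0],"twist":[0,0,0]}]}}

```text
clock: 6.9
position: [0.5151, 0.228, 0.1731]
tcp_rot: [180.0, 0.0, 21.4]
contact_force: [-0.6, -0.1, -5.7]
grip_width: 0.0169
gripper_force: 78.4
```

Run:
```python
from plant import ctrl, eyes
import cv2, numpy as np
s=ctrl.read_state();print(s["position"],s["joint_positions"])
a=[eyes.get_image(n)["image"] for n in("wrist","scene","top")]
cv2.imwrite("pics/l2.png",np.vstack([np.hstack([a[0][100:300,100:400],a[1][60:260,200:500]]),np.hstack([a[2][100:300,150:450],a[2][100:300,0:300]])]))
```

```text
[0.51508455 0.22795555 0.17311236] [ 2.37277669e+01  1.84507115e+01  1.04371048e+02 -1.58483928e-02
  5.72130786e+01  9.23760895e+01]
```

View pics/l2.png

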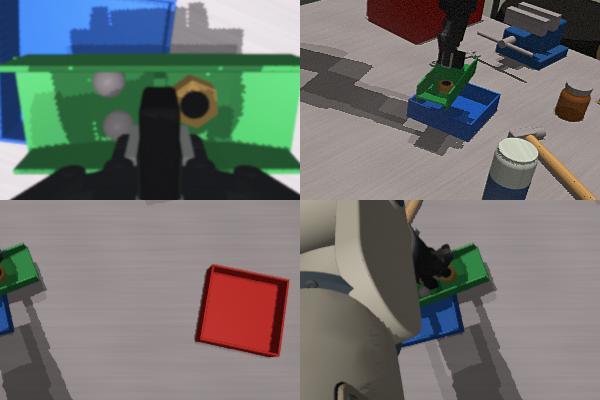

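The wrist crop shows both balls and the nut in place, with the blue pan below the ball end. I'll start tipping slowly.

Request:
{"fn": "step_arm", "kwargs": {"steps": [{"xyz":[0,0.0008,0],"twist":[-1.5,0,0]},{"xyz":[0,0.0008,0],"twist":[-2.5,0,0]},{"xyz":[0,0.0008,0],"twist":[-2.5,0,0]},{"xyz":[0,0.0008,0],"twist":[-2.5,0,0]},{"xyz":[0,0.0008,0],"twist":[-2.5,0,0]},{"xyz":[0,0.0008,0],"twist":[-2.5,0,0]},{"xyz":[0,0.0008,0],"twist":[-2.5,0,0]},{"xyz":[0,0.0008,0],"twist":[-2.5,0,0]},{"xyz":[0,0,0],"twist":[-1,0,0]},{"xyz":[0,0,0],"twist":[0,0,0]},{"xyz":[0,0,0],"twist":[0,0,0]}]}}

```text
clock: 7.97
position: [0.5175, 0.2224, 0.174]
tcp_rot: [160.1, 0.0, 21.4]
contact_force: [-0.0, -0.0, -4.8]
grip_width: 0.0171
gripper_force: 78.5
```

Run:
```python
from plant import ctrl, eyes
import cv2, numpy as np
s=ctrl.read_state();print(s["position"],s["joint_positions"])
a=[eyes.get_image(n)["image"] for n in("wrist","scene")]
cv2.imwrite("pics/l3.png",np.hstack([a[0][50:350,50:450],cv2.resize(a[1][80:230,300:500],(400,300))]))
```

```text
[0.51752188 0.22243515 0.17403575] [ 34.73796475  21.10445774 103.33289286 -22.00955435  62.19939205
 114.88200623]
```

View pics/l3.png

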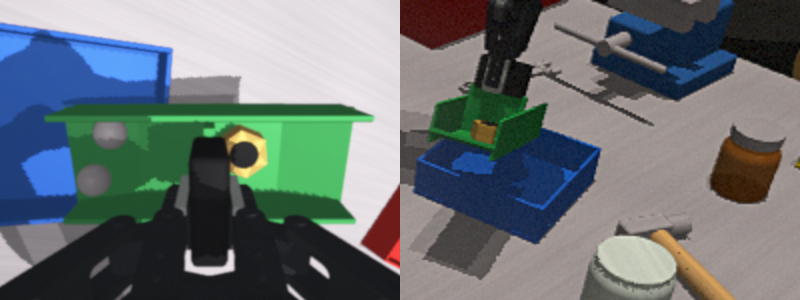

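The balls have moved to the lip end, at (108,135) and (93,180) in the crop, over the pan interior, and the nut rests against the divider. I'll continue to about 44°.

Request:
{"fn": "step_arm", "kwargs": {"steps": [{"xyz":[0,0.0005,0],"twist":[-1,0,0]},{"xyz":[0,0.0005,0],"twist":[-2,0,0]},{"xyz":[0,0.0005,0],"twist":[-2,0,0]},{"xyz":[0,0.0005,0],"twist":[-2,0,0]},{"xyz":[0,0.0005,0],"twist":[-2,0,0]},{"xyz":[0,0.0005,0],"twist":[-2,0,0]},{"xyz":[0,0.0005,0],"twist":[-2,0,0]},{"xyz":[0,0.0005,0],"twist":[-2,0,0]},{"xyz":[0,0.0005,0],"twist":[-2,0,0]},{"xyz":[0,0.0005,0],"twist":[-2,0,0]},{"xyz":[0,0.0005,0],"twist":[-2,0,0]},{"xyz":[0,0.0005,0],"twist":[-2,0,0]},{"xyz":[0,0,0],"twist":[-1,0,0]},{"xyz":[0,0,0],"twist":[0,0,0]},{"xyz":[0,0,0],"twist":[0,0,0]},{"xyz":[0,0,0],"twist":[0,0,0]},{"xyz":[0,0,0],"twist":[0,0,0]},{"xyz":[0,0,0],"twist":[0,0,0]},{"xyz":[0,0,0],"twist":[0,0,0]},{"xyz":[0,0,0],"twist":[0,0,0]}]}}

```text
clock: 9.73
position: [0.5196, 0.2175, 0.1773]
tcp_rot: [136.0, -0.0, 21.3]
contact_force: [1.0, -0.5, -4.1]
grip_width: 0.0173
gripper_force: 78.8
```

Run:
```python
from plant import ctrl, eyes
import cv2, numpy as np
s=ctrl.read_state();print(s["position"],s["joint_positions"])
a=[eyes.get_image(n)["image"] for n in("wrist","scene")]
cv2.imwrite("pics/l4.png",np.hstack([a[0][50:350,50:450],cv2.resize(a[1][80:230,300:500],(400,300))]))
```

```text
[0.51955242 0.21747382 0.17731329] [ 45.26985486  29.35666359 101.10129165 -41.00328432  75.36791992
 134.06475862]
```

View pics/l4.png

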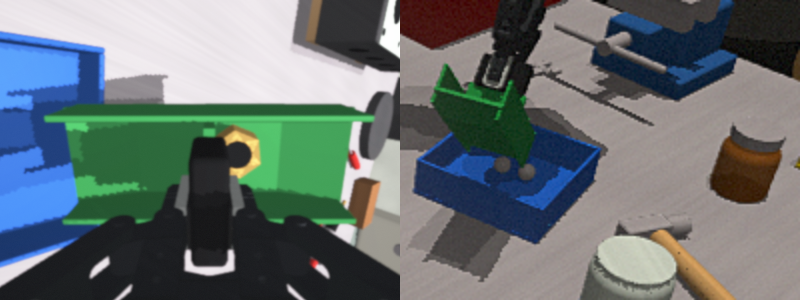

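Both balls lie in the blue pan at about (502,163) and (527,172) in the crop, and the nut is still in its bay. That uses up the picture views, so from here I'll work from numbers. Next I level the tray.

Request:
{"fn": "step_arm", "kwargs": {"steps": [{"xyz":[0,0,-0.002],"twist":[1.5,0,0]},{"xyz":[0,0,-0.002],"twist":[2.5,0,0]},{"xyz":[0,0,0],"twist":[2.5,0,0]},{"xyz":[0,0,0],"twist":[2.5,0,0]},{"xyz":[0,0,0],"twist":[2.5,0,0]},{"xyz":[0,0,0],"twist":[2.5,0,0]},{"xyz":[0,0,0],"twist":[2.5,0,0]},{"xyz":[0,0,0],"twist":[2.5,0,0]},{"xyz":[0,0,0],"twist":[2.5,0,0]},{"xyz":[0,0,0],"twist":[2.5,0,0]},{"xyz":[0,0,0],"twist":[2.5,0,0]},{"xyz":[0,0,0],"twist":[2.5,0,0]},{"xyz":[0,0,0],"twist":[2.5,0,0]},{"xyz":[0,0,0],"twist":[2.5,0,0]},{"xyz":[0,0,0],"twist":[2.5,0,0]},{"xyz":[0,0,0],"twist":[2.5,0,0]},{"xyz":[0,0,0],"twist":[2.5,0,0]},{"xyz":[0,0,0],"twist":[2.5,0,0]},{"xyz":[0,0,0],"twist":[0,0,0]},{"xyz":[0,0,0],"twist":[0,0,0]}]}}

```text
clock: 11.5
position: [0.5186, 0.2192, 0.1804]
tcp_rot: [179.9, -0.0, 21.3]
contact_force: [0.6, 1.4, -4.6]
grip_width: 0.0169
gripper_force: 78.7
```

Request:
{"fn": "step_arm", "kwargs": {"steps": [{"xyz":[-0.002,0.004,0],"twist":[0,0,0]},{"xyz":[-0.0039,0.0077,0],"twist":[0,0,0]},{"xyz":[-0.0058,0.0115,0],"twist":[0,0,0]},{"xyz":[-0.0078,0.0153,0],"twist":[0,0,0]},{"xyz":[-0.0078,0.0153,0],"twist":[0,0,0]},{"xyz":[-0.0078,0.0153,0],"twist":[0,0,0]},{"xyz":[-0.0078,0.0153,0],"twist":[0,0,0]},{"xyz":[-0.0078,0.0153,0],"twist":[0,0,0]},{"xyz":[-0.0078,0.0153,0],"twist":[0,0,0]},{"xyz":[-0.0078,0.0153,0],"twist":[0,0,0]},{"xyz":[-0.0078,0.0153,0],"twist":[0,0,0]},{"xyz":[-0.0078,0.0153,0],"twist":[0,0,0]},{"xyz":[-0.0078,0.0153,0],"twist":[0,0,0]},{"xyz":[-0.0078,0.0153,0],"twist":[0,0,0]},{"xyz":[-0.0078,0.0153,0],"twist":[0,0,0]},{"xyz":[-0.0058,0.0115,0],"twist":[0,0,0]},{"xyz":[-0.0039,0.0077,0],"twist":[0,0,0]},{"xyz":[-0.002,0.004,0],"twist":[0,0,0]},{"xyz":[0,0,0],"twist":[0,0,0]},{"xyz":[0,0,0],"twist":[0,0,0]}]}}

```text
clock: 13.17
position: [0.4932, -0.0366, 0.1801]
tcp_rot: [-180.0, -0.0, 21.3]
contact_force: [-0.0, -0.2, -4.9]
grip_width: 0.0175
gripper_force: 78.7
```

Request:
{"fn": "step_arm", "kwargs": {"steps": [{"xyz":[0,0,0.005],"twist":[0,0,0]},{"xyz":[0,0,0.01],"twist":[0,0,0]},{"xyz":[0,0,0.01],"twist":[0,0,0]},{"xyz":[0,0,0.01],"twist":[0,0,0]},{"xyz":[0,0,0.01],"twist":[0,0,0]},{"xyz":[0,0,0.01],"twist":[0,0,0]},{"xyz":[0,0,0.01],"twist":[0,0,0]},{"xyz":[0,0,0.01],"twist":[0,0,0]},{"xyz":[0,0,0.01],"twist":[0,0,0]},{"xyz":[0,0,0.01],"twist":[0,0,0]},{"xyz":[0,0,0.01],"twist":[0,0,0]},{"xyz":[0,0,0.008],"twist":[0,0,0]},{"xyz":[0,0,0.006],"twist":[0,0,0]},{"xyz":[0,0,0.003],"twist":[0,0,0]},{"xyz":[0,0,0.001],"twist":[0,0,0]},{"xyz":[0,0,0],"twist":[0,0,0]},{"xyz":[0,0,0],"twist":[0,0,0]},{"xyz":[0,0,0],"twist":[0,0,0]}]}}

```text
clock: 14.67
position: [0.4936, -0.0367, 0.0575]
tcp_rot: [180.0, -0.0, 21.3]
contact_force: [-0.0, 0.3, -4.8]
grip_width: 0.0171
gripper_force: 78.7
```

Request:
{"fn": "step_arm", "kwargs": {"steps": [{"xyz":[0,0,0.001],"twist":[0,0,0]},{"xyz":[0,0,0.001],"twist":[0,0,0]},{"xyz":[0,0,0.001],"twist":[0,0,0]},{"xyz":[0,0,0.0005],"twist":[0,0,0]},{"xyz":[0,0,0],"twist":[0,0,0]},{"xyz":[0,0,0],"twist":[0,0,0]},{"xyz":[0,0,0],"twist":[0,0,0]}]}}

```text
clock: 15.25
position: [0.4934, -0.0366, 0.0539]
tcp_rot: [180.0, -0.0, 21.3]
contact_force: [-1.7, 0.3, 5.3]
grip_width: 0.0172
gripper_force: 80.1
```

The tray is on the bench: the force has reversed to +5 N, at the same height as at the grasp. Now I open the gripper and retreat.

Request:
{"fn": "step_arm", "kwargs": {"steps": [{"xyz":[0,0,0],"twist":[0,0,0]},{"xyz":[0,0,0],"twist":[0,0,0]},{"xyz":[0,0,0],"twist":[0,0,0]},{"xyz":[0,0,0],"twist":[0,0,0]},{"xyz":[0,0,0],"twist":[0,0,0]},{"xyz":[0,0,0],"twist":[0,0,0]},{"xyz":[0,0,0],"twist":[0,0,0]},{"xyz":[0,0,0],"twist":[0,0,0]},{"xyz":[0,0,0],"twist":[0,0,0]},{"xyz":[0,0,0],"twist":[0,0,0]}], "claw": 0}}

```text
clock: 16.08
position: [0.4933, -0.0367, 0.0536]
tcp_rot: [-180.0, -0.0, 21.3]
contact_force: [-0.7, 0.1, 0.3]
grip_width: 0.0855
gripper_force: 0.0
```

Request:
{"fn": "step_arm", "kwargs": {"steps": [{"xyz":[0,0,-0.005],"twist":[0,0,0]},{"xyz":[0,0,-0.01],"twist":[0,0,0]},{"xyz":[0,0,-0.015],"twist":[0,0,0]},{"xyz":[0,0,-0.02],"twist":[0,0,0]},{"xyz":[0,0,-0.02],"twist":[0,0,0]},{"xyz":[0,0,-0.02],"twist":[0,0,0]},{"xyz":[0,0,-0.02],"twist":[0,0,0]},{"xyz":[0,0,-0.02],"twist":[0,0,0]},{"xyz":[0,0,-0.02],"twist":[0,0,0]},{"xyz":[0,0,-0.015],"twist":[0,0,0]},{"xyz":[0,0,-0.01],"twist":[0,0,0]},{"xyz":[0,0,0],"twist":[0,0,0]},{"xyz":[0,0,0],"twist":[0,0,0]},{"xyz":[0,0,0],"twist":[0,0,0]},{"xyz":[0,0,0],"twist":[0,0,0]}]}}

```text
clock: 17.33
position: [0.4925, -0.0366, 0.2275]
tcp_rot: [-180.0, 0.1, 21.3]
contact_force: [0.2, 0.4, -0.7]
grip_width: 0.0855
gripper_force: 0.0
```

Run:
```python
from h import *
from plant import ctrl, eyes
np.set_printoptions(precision=4,suppress=True)
s=ctrl.read_state();print(s["position"],s["contact_force"],s["grip_width"],s["dq"])
d=eyes.get_image("wrist"); m=masks(d["image"]);g=m["green"].copy();g[:100]=0
G=np.vstack([x for x in cv2.findContours(g.astype(np.uint8),0,1)[0] if cv2.contourArea(x)>8])
P=np.array([onz(d,p,.042)[:2] for p in cv2.convexHull(G)[:,0]],np.float32);print("tray",cv2.minAreaRect(P))
h=cv2.cvtColor(d["image"],cv2.COLOR_BGR2HSV)
b=((h[...,0]>10)&(h[...,0]<28)&(h[...,1]>110)&(h[...,2]>60)).astype(np.uint8);x,y,w,hh=cv2.boundingRect(G);bb=np.zeros_like(b);bb[y:y+hh,x:x+w]=b[y:y+hh,x:x+w]
c=big(bb);print("nut",cv2.contourArea(c),onz(d,np.mean(cv2.boundingRect(c)[0:1]+(0,))*0+np.array(cv2.minEnclosingCircle(c)[0]),.024))
# balls: grey (low-saturation) blobs inside the pan's blue hull in scene view
d=eyes.get_image("scene");m=masks(d["image"]);z=np.zeros_like(m["blue"]);z[130:205,300:405]=m["blue"][130:205,300:405]
hull=cv2.convexHull(big(z));k=np.zeros(z.shape,np.uint8);cv2.fillPoly(k,[hull],1);k=cv2.erode(k,np.ones((5,5)))
h=cv2.cvtColor(d["image"],cv2.COLOR_BGR2HSV)
n,_,st,ce=cv2.connectedComponentsWithStats(((h[...,1]<110)&(k>0)).astype(np.uint8))
print([(st[i,4],ce[i],onz(d,ce[i],.016)) for i in range(1,n) if st[i,4]>8])
```

```text
[ 0.4925 -0.0366  0.2275] [ 0.1889  0.3954 -0.6843] 0.08554983534291839 [-0.1021  0.1963 -0.2089  0.0329  0.1567 -0.0375]
tray ((0.5003348588943481, -0.035127535462379456), (0.07104909420013428, 0.18422502279281616), 21.34842872619629)
nut 182.5 [ 0.5107 -0.0508  0.024 ]
[(np.int32(57), array([350.614 , 161.9649]), array([0.4731, 0.3184, 0.016 ])), (np.int32(58), array([362.9655, 165.5345]), array([0.5037, 0.3311, 0.016 ]))]
```

```bash
python3 -c "
from plant import ctrl
print(ctrl.job_done())"
```

```text
the job is handed in; nothing more can be done
None
```

The job is handed in: my last camera measurement put both balls in the blue pan, the nut in its bay and the tray back on the bench, with the gripper open and clear; the judge gave no verdict.

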